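Shut the jars and the pump on the nursery turntable

ROBOT

A 6-joint arm with a two-finger parallel gripper is mounted at the origin on the work surface. World frame = base frame: x ahead of the robot, y to its left, z up, the work surface at z = 0. Lengths are in m, angles in rad, forces in N, time in s.
With the tool pointing down it reaches from about 0.375 to 0.925 m from the base axis. Payload 5.7 kg.
Tool frame: the origin (TCP) lies at the very end of the fingers, on their centre line; the grasp point (between the pads) lies 19 mm behind it; z points along the fingers, y is the line along which they close (so a half turn about z gives the same grasp; the last joint's range is limited). The gripper opens to 85 mm and grips with 20 to 120 N. Pads are 22 mm wide; open, the fingers measure 114 mm over their backs; the gripper's body (76 mm by 85 mm) begins 54 mm behind the grasp point. The pads swing forward as they close: fully open they stand 13 mm farther back than shut.
Start: joints at [-1.32, 0.359, 1.51, -0, 1.272, -0.115], TCP at [0.215, -0.56, 0.231] pointing down, gripper open.
Joint ranges: [-2.97, 2.97], [-1.01, 2.36], [0.21, 2.38], [-0.96, 4.11], [0.2, 2.71], [-2.98, 2.98]. Speed limits (rad/s): [2.39, 2.39, 3.14, 3.14, 3.14, 3.14].

INTERFACE

Orientations are given as a unit quaternion [x, y, z, w].
In Python, from station import arm gives the robot as it stands. The module is installed in compiled form; this text tells all that it offers.
- The arm moves only by the tool apply_moves, never from a script. Its arguments are lists of equal length, an entry for each row: "gripper": the finger opening in cm, from 0 to 8.54; "dp": the shift along the world's x, y, z in cm, a list of three; "angular": the turn, a rotation vector about the world's x, y, z in degrees, a list of three. A call has 1 to 8 rows; each row is the pose to reach, as a shift and turn from the pose commanded when the call began; what a row does not reach only later rows make up. A row lasts 1/10 s, in which the tool goes at most 50 mm and 8.59 degrees, less where a joint would pass 70% of its speed; a pose out of reach is approached as far as the arm can. A call with a gripper value outside its range is refused whole. The fingers move at their own pace and stop on an object; "grip_force" is the grip in N (left out, the last holds). Time passes only in rows, so rows that repeat a pose let the fingers close. It gives the time, the measured TCP pose, the force, the opening and the grip force at its end, in the units of the state.
- arm.get_obs(): the state, without advancing time (a new reading comes with each control period).
- arm.grab_frame(name): name is "scene" or "top"; returns a dict with "img" (400x640x3 uint8, red, green, blue), "K" (3x3 intrinsics, pixels), "xyz" and "rotation" of the camera in the world. Camera axes: x right, y up, looking along -z (the intrinsics and any distortion apply to the point x, -y, -z); pixel columns grow to the right and rows downward; lengths in m; the calibration is good to about 2 mm. A picture is of the moment at which its call begins. There is no depth.
- arm.job_done(): hands the job in; it is judged then, once.
The state is a dict: "t": time; "joint_pos": joint angles; "joint_vel": joint speeds; "joint_efforts": joint torques, N m; "ee_pos": TCP position; "tcp_rot": TCP orientation; "ft_force": force on the tool from outside, world axes, zero at the start; "moment": the same for the moment, N m; "gripper_width": opening from 0.0 (shut) to 1.0 (fully open); "grip_force": force on a finger pad.
Only numpy, scipy, OpenCV 4.12 (cv2) and the standard library are available. Lean on these libraries where they do the work, as an engineer would, in place of code of your own. Each camera call takes 0.05 s, during which the arm holds its last target. There are 200 camera calls.

TASK

Shut everything on the lazy susan for the night: with the fingertips press the raised seal button in the lid of the smallest jar all the way down, then that of the middle-sized jar, then that of the largest jar, and last the button on top of the pump bottle. Press each one lightly, straight down, until it stops; do not grasp, lift, tip, turn or shift anything, leave the teether, the ball and the hairbrush alone, and finish clear of everything.

Things in the scene. Friction and masses are not known exactly. Their poses are not given: they have to be found in the camera images.
- jar_small: The shortest and narrowest of three round white plastic jars with grey lids: 56 mm across (lid 60 mm), 80 mm high to the top of its raised button, lid top at 68 mm. Loose, standing upright on the turntable plate. Origin: centre of its underside, z up.
- seal_small (a joint): Seal button of this jar: 0 = fully raised (unsealed), 0.006 m = pushed down to its stop (sealed). It slides straight down against about 2.5 N of steady friction and stays where it is left; it does not spring back. Its soft top yields first (see the point on it), so at the stop the force grows by about 3 N per mm.
- seal_small_top (a point): Centre of the top face of this jar's seal button, a white disc 36 mm across in the middle of the lid, 12 mm proud of the lid when raised and 6 mm when fully down. The top is soft: while pressed it yields springily by about 1 mm per 3 N, at most 4 mm, and comes back when let go. The point moves with the button and its soft top.
- jar_middle: The middle-sized of three round white plastic jars with grey lids: 68 mm across (lid 72 mm), 97 mm high to the top of its raised button, lid top at 85 mm. Loose, standing upright on the turntable plate. Origin: centre of its underside, z up.
- seal_middle (a joint): Seal button of this jar: 0 = fully raised (unsealed), 0.006 m = pushed down to its stop (sealed). It slides straight down against about 2.5 N of steady friction and stays where it is left; it does not spring back. Its soft top yields first (see the point on it), so at the stop the force grows by about 3 N per mm.
- seal_middle_top (a point): Centre of the top face of this jar's seal button, a white disc 36 mm across in the middle of the lid, 12 mm proud of the lid when raised and 6 mm when fully down. The top is soft: while pressed it yields springily by about 1 mm per 3 N, at most 4 mm, and comes back when let go. The point moves with the button and its soft top.
- jar_large: The tallest and widest of three round white plastic jars with grey lids: 80 mm across (lid 84 mm), 114 mm high to the top of its raised button, lid top at 102 mm. Loose, standing upright on the turntable plate. Origin: centre of its underside, z up.
- seal_large (a joint): Seal button of this jar: 0 = fully raised (unsealed), 0.006 m = pushed down to its stop (sealed). It slides straight down against about 2.5 N of steady friction and stays where it is left; it does not spring back. Its soft top yields first (see the point on it), so at the stop the force grows by about 3 N per mm.
- seal_large_top (a point): Centre of the top face of this jar's seal button, a white disc 36 mm across in the middle of the lid, 12 mm proud of the lid when raised and 6 mm when fully down. The top is soft: while pressed it yields springily by about 1 mm per 3 N, at most 4 mm, and comes back when let go. The point moves with the button and its soft top.
- pump: Grey plastic pump bottle, 58 mm across, 121 mm high to the top of its raised button, with a thin spout (9 mm thick) reaching 55 mm sideways along its own +x at 99 mm height. Loose, standing upright on the turntable plate. Origin: centre of its underside, z up.
- pump_button (a joint): Press button on top of the pump bottle: 0 = fully raised, 0.006 m = down to its stop (shut). About 2.5 N of steady friction, stays where it is left, does not spring back; its soft top yields first (see the point on it), so at the stop the force grows by about 3 N per mm.
- pump_button_top (a point): Centre of the top face of the pump's press button, a white disc 32 mm across, 12 mm proud of the bottle's neck when raised, 6 mm when down. The top is soft: while pressed it yields springily by about 1 mm per 3 N, at most 4 mm, and comes back when let go. The point moves with the button and its soft top.
- susan: White lazy susan: round plate 330 mm across, its top 30 mm above the table, with a lip 8 mm higher round the edge. The three jars and the pump stand near the rim, about 95 mm from its axis and about a quarter turn apart, in any order. Origin: on its axis at table height.
- plate (a joint): Turn of the lazy susan's plate about its upright axis, 0 at the start; it turns easily if pushed sideways (about 0.08 N m of friction).
- teether: Beech wood teething ring, 66 mm across, 14 mm thick, lying flat in the middle of the plate. Loose; to be left alone. Origin: centre of its underside.
- ball_center (a point): Centre of a loose orange plastic ball, 60 mm across, on the table to the robot's right of the lazy susan; it rolls if touched. To be left alone.
- hairbrush: Wooden baby hairbrush, 178 mm long, lying bristles down on the table to the robot's left of the lazy susan. Loose; to be left alone.
Not all that is in view belongs to the job. What is shaped like the jar_large but turquoise is not meant.

How it is judged:
On the way, in this order (a step that is already met when the one before it is completed fails the run):
1. Seal button of the smallest jar pressed down (value of joint seal_small above 0.0045 m and contact force between the fingers and jar_small above 0.2 N), for 0.05 s.
2. Then the seal button of the middle-sized jar (value of joint seal_middle above 0.0045 m and contact force between the fingers and jar_middle above 0.2 N), for 0.05 s.
3. Then the seal button of the largest jar (value of joint seal_large above 0.0045 m and contact force between the fingers and jar_large above 0.2 N), for 0.05 s.
4. Last, the pump bottle's button (value of joint pump_button above 0.0045 m and contact force between the fingers and pump above 0.2 N), for 0.05 s.
At the end, for the whole second after the job is handed in: All four buttons are at least 4.5 mm down of their 6 mm, pressed by the fingers in the stated order; jars and pump stand upright (within 0.1 rad) and still, within 25 mm of where they started; the plate is within 0.2 rad of its start; teether, ball and hairbrush are within 25 mm of where they were (value of joint each of seal_small, seal_middle, seal_large, pump_button above 0.0045 m and distance of each of jar_small, jar_middle, jar_large, pump, teether, ball_center, hairbrush from where it was at the start of the episode below 0.025 m and angle between each of jar_small, jar_middle, jar_large, pump's own z axis and vertical below 0.1 rad and linear speed of each of jar_small, jar_middle, jar_large, pump below 0.02 m/s and value of joint plate between -0.2 and 0.2 rad); the robot touches nothing.
It fails at once if a jar or the pump bottle is shifted by more than 25 mm, lifted or carried (distance of any of jar_small, jar_middle, jar_large, pump from where it was at the start of the episode above 0.025 m).
It fails at once if a jar or the pump bottle is tipped by more than 0.2 rad (angle between any of jar_small, jar_middle, jar_large, pump's own z axis and vertical above 0.2 rad).
It fails at once if a jar or the pump bottle is pressed hard (over 25 N) (contact force between any of the arm, the fingers and jar_small above 25 N or contact force between any of the arm, the fingers and jar_middle above 25 N or contact force between any of the arm, the fingers and jar_large above 25 N or contact force between any of the arm, the fingers and pump above 25 N).
It fails at once if the lazy susan is turned by more than 0.2 rad (value of joint plate above 0.2 rad or value of joint plate below -0.2 rad).
It fails at once if the teether, ball or hairbrush is moved by more than 25 mm (distance of any of teether, ball_center, hairbrush from where it was at the start of the episode above 0.025 m).
It also fails if it takes over 58 s, if anything falls off the work surface, if the arm or the gripper's body presses on something with over 40 N, if the wrist force passes 120 N, or if a joint passes its speed limit or range.

## Working session

There is one attempt and no reset: what is moved stays moved. The work goes in short steps, Python scripts to look and compute and a tool call to move; the robot and the scene stay as the last step left them, time stands still between calls to the robot, and variables do not carry over. Pictures are saved under pics/ and viewed, at most 10 in all, crops included, and the job is handed in when it is done.

Besides the shell and the picture viewer there is one more tool, called after "Request:" by a JSON object that holds its "api" and its "payload", one argument or row to a line. apply_moves: Moves the arm, as the interface text tells. Its arguments: {"type":"object","properties":{"gripper":{"type":"array"},"dp":{"type":"array"},"angular":{"type":"array"},"grip_force":{"type":"number"}},"required":["gripper","dp","angular"]}

```bash
mkdir -p pics
python3 - <<'E'
from station import arm
import cv2,numpy as np,pickle
d={}
for n in("scene","top"):
    f=arm.grab_frame(n); d[n]=f; cv2.imwrite(f"pics/{n}0.png",f["img"][...,::-1]); print(n,f["K"],f["xyz"],f["rotation"],[k for k in f])
pickle.dump(d,open("f0.pkl","wb"))
o=arm.get_obs();print(o)
E
```

```text
scene [[462.30979769   0.         315.90041832]
 [  0.         462.30979769 202.99810585]
 [  0.           0.           1.        ]] [ 0.92883273 -0.58518176  1.087621  ] [0.29186067 0.08498937 0.26675151 0.91456973] ['img', 'K', 'xyz', 'rotation']
top [[391.17715336   0.         320.64579376]
 [  0.         391.17715336 206.74687305]
 [  0.           0.           1.        ]] [ 0.48576263 -0.00307739  1.20931544] [ 0.01917465 -0.02989288 -0.69967471  0.71357834] ['img', 'K', 'xyz', 'rotation']
{'t': 0.1, 'joint_pos': array([-1.32011751e+00,  3.59439875e-01,  1.51135230e+00,  2.88701113e-06,
        1.27248523e+00, -1.15103548e-01]), 'joint_vel': array([-0.00084007, -0.00144514, -0.00301509, -0.00039683, -0.00019136,
        0.00010127]), 'joint_efforts': array([-5.69913864e-04, -5.28653705e+01, -2.79350173e+01, -2.85981205e-04,
        5.06071505e-03, -3.75732964e-05]), 'ee_pos': array([ 0.21444435, -0.55970251,  0.23052283]), 'tcp_rot': array([ 9.83321703e-01,  1.81872808e-01, -5.56826093e-05, -8.40533027e-04]), 'ft_force': array([ 0.89836175,  0.83504648, -0.11989514]), 'moment': array([-0.00087457, -0.02550421, -0.0299177 ]), 'grip_force': 0.0, 'gripper_width': 0.9976236669902817}
```

View pics/top0.png

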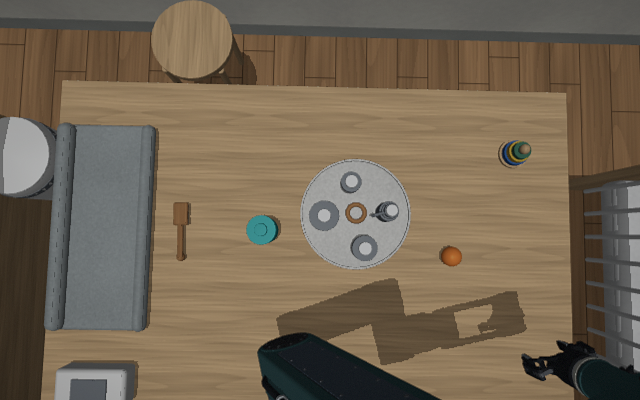

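View pics/scene0.png

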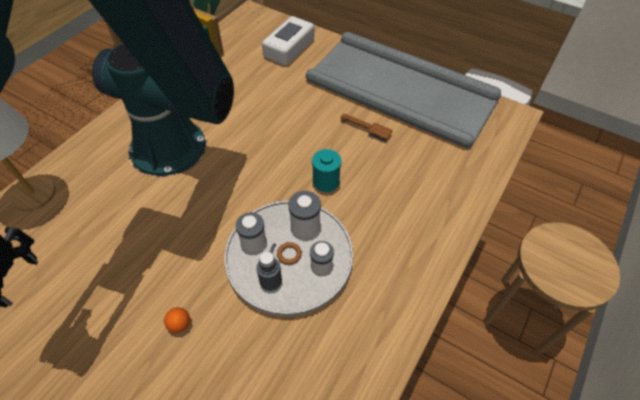

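The top view shows small (351,182), large (324,216), middle (364,248) and pump (388,211), with the spout pointing left toward the teether. In the scene view the buttons are small (321,249), large (305,202), middle (250,222) and pump (266,259).

```bash
cat > h.py <<'E'
import cv2,numpy as np
from scipy.spatial.transform import Rotation as R
def ray(f,uv):
    K=f["K"]; d=np.array([(uv[0]-K[0,2])/K[0,0],-(uv[1]-K[1,2])/K[1,1],-1.])
    return f["xyz"],R.from_quat(f["rotation"]).apply(d)
def plane(f,uv,z):
    o,d=ray(f,uv); return o+d*(z-o[2])/d[2]
def blob(f,seed,r=14):
    g=cv2.cvtColor(f["img"],cv2.COLOR_RGB2GRAY); u,v=seed
    p=g[v-r:v+r+1,u-r:u+r+1]
    ref=np.median(g[v-1:v+2,u-1:u+2]); 
    m=(p>ref-25).astype(np.uint8)
    n,l,s,c=cv2.connectedComponentsWithStats(m,connectivity=4)
    k=l[r,r]; return c[k]+[u-r,v-r],s[k],ref
H=dict(small=.110,middle=.127,large=.144,pump=.151)
E
python3 - <<'E'
import pickle;from h import *
d=pickle.load(open("f0.pkl","rb"))
S={"top":dict(small=(351,182),middle=(365,249),large=(324,216),pump=(391,211)),"scene":dict(small=(321,249),middle=(250,222),large=(305,202),pump=(266,259))}
for n in H:
    for c in S:
        b,s,ref=blob(d[c],S[c][n]); print(n,c,b.round(1),s,ref,plane(d[c],b,H[n]).round(4))
a=[cv2.resize(d["top"]["img"][155:275,295:415],(480,480),interpolation=0)]
b=cv2.resize(d["scene"]["img"][180:310,220:350],(320,320),interpolation=0)
im=np.zeros((480,800,3),np.uint8);im[:,:480]=a[0];im[:320,480:]=b
cv2.imwrite("pics/c.png",im[...,::-1])
E
```

```text
small top [351.2 180.6] [  9   7  12  12 112] 179.0 [ 0.6384 -0.1043  0.11  ]
small scene [321.5 248.5] [  9   8  12  12 113] 221.0 [ 0.64   -0.1062  0.11  ]
middle top [364.8 248.1] [  8   7  12  13 117] 179.0 [ 0.4494 -0.1429  0.127 ]
middle scene [248.7 221.2] [  7   8  13  11 104] 220.0 [ 0.4514 -0.1457  0.127 ]
large top [323.7 214.8] [  8   7  12  13 122] 179.0 [ 0.5381 -0.0272  0.144 ]
large scene [304.  200.6] [  7   8  13  10 102] 219.0 [ 0.5394 -0.0295  0.144 ]
pump top [391.8 209.7] [10  8 11 11 95] 179.0 [ 0.5553 -0.212   0.151 ]
pump scene [265.9 257.1] [  8   7  13  11 110] 223.0 [ 0.5564 -0.214   0.151 ]
```

View pics/c.png

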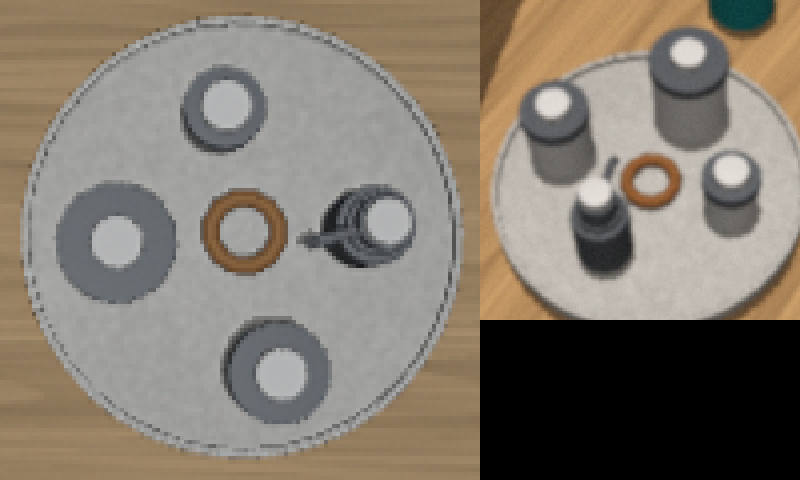

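The two views agree within about 3 mm, so I'll use their means: small (.639,-.105), middle (.450,-.144), large (.539,-.028), pump (.556,-.213).

Request:
{"api": "apply_moves", "payload": {
  "gripper": [0, 0, 0, 0, 0, 0, 0, 0],
  "dp": [
    [2.5, 2.7, 0],
    [5, 5.4, 0],
    [8, 8.6, 0],
    [11, 11.8, 0],
    [14, 15, 0],
    [17, 18.2, 0],
    [19.5, 20.9, 0],
    [21.5, 23, 0]
  ],
  "angular": [
    [0, 0, 0],
    [0, 0, 0],
    [0, 0, 0],
    [0, 0, 0],
    [0, 0, 0],
    [0, 0, 0],
    [0, 0, 0],
    [0, 0, 0]
  ],
  "grip_force": 20
}}

```text
t: 0.9
ee_pos: [0.4306, -0.3281, 0.231]
tcp_rot: [0.983, 0.182, -0.0, -0.001]
ft_force: [-0.5, 0.7, -0.4]
gripper_width: 0.0
grip_force: 0.0
```

Request:
{"api": "apply_moves", "payload": {
  "gripper": [0, 0, 0, 0, 0, 0, 0, 0],
  "dp": [
    [3, 3.2, 0],
    [6, 6.4, 0],
    [9, 9.6, 0],
    [12, 12.8, 0],
    [15, 16, 0],
    [18, 19.2, 0],
    [20, 21.5, 0],
    [21, 22.4, 0]
  ],
  "angular": [
    [0, 0, 0],
    [0, 0, 0],
    [0, 0, 0],
    [0, 0, 0],
    [0, 0, 0],
    [0, 0, 0],
    [0, 0, 0],
    [0, 0, 0]
  ]
}}

```text
t: 1.7
ee_pos: [0.6409, -0.1036, 0.2307]
tcp_rot: [0.983, 0.183, -0.0, -0.001]
ft_force: [0.2, -1.1, -0.2]
gripper_width: 0.0
grip_force: 0.0
```

Request:
{"api": "apply_moves", "payload": {
  "gripper": [0, 0, 0, 0],
  "dp": [
    [0, 0, -3],
    [0, 0, -6],
    [0, 0, -8],
    [0, 0, -8]
  ],
  "angular": [
    [0, 0, 0],
    [0, 0, 0],
    [0, 0, 0],
    [0, 0, 0]
  ]
}}

```text
t: 2.1
ee_pos: [0.6364, -0.1062, 0.1477]
tcp_rot: [0.983, 0.182, -0.003, -0.001]
ft_force: [-0.6, 1.0, 0.8]
gripper_width: 0.003
grip_force: 0.0
```

Request:
{"api": "apply_moves", "payload": {
  "gripper": [0, 0, 0, 0, 0, 0, 0, 0],
  "dp": [
    [0, 0, -2],
    [0, 0, -3.5],
    [0, 0, -4.0],
    [0, 0, -4.2],
    [0, 0, -4.4],
    [0, 0, -4.6],
    [0, 0, -4.75],
    [0, 0, -4.75]
  ],
  "angular": [
    [0, 0, 0],
    [0, 0, 0],
    [0, 0, 0],
    [0, 0, 0],
    [0, 0, 0],
    [0, 0, 0],
    [0, 0, 0],
    [0, 0, 0]
  ]
}}

```text
t: 2.9
ee_pos: [0.6396, -0.1063, 0.104]
tcp_rot: [0.983, 0.182, 0.0, 0.0]
ft_force: [-1.9, -0.1, 2.7]
gripper_width: -0.002
grip_force: 1.1
```

Run:
```python
from station import arm
import cv2
f=arm.grab_frame("scene");cv2.imwrite("pics/p1.png",cv2.resize(f["img"][130:310,200:440],(800,600))[...,::-1])
o=arm.get_obs();print(o["ee_pos"],o["ft_force"],o["t"])
```

```text
[ 0.63963307 -0.10632858  0.10398371] [-2.21521036 -1.47236443  1.26548633] 2.95
```

View pics/p1.png

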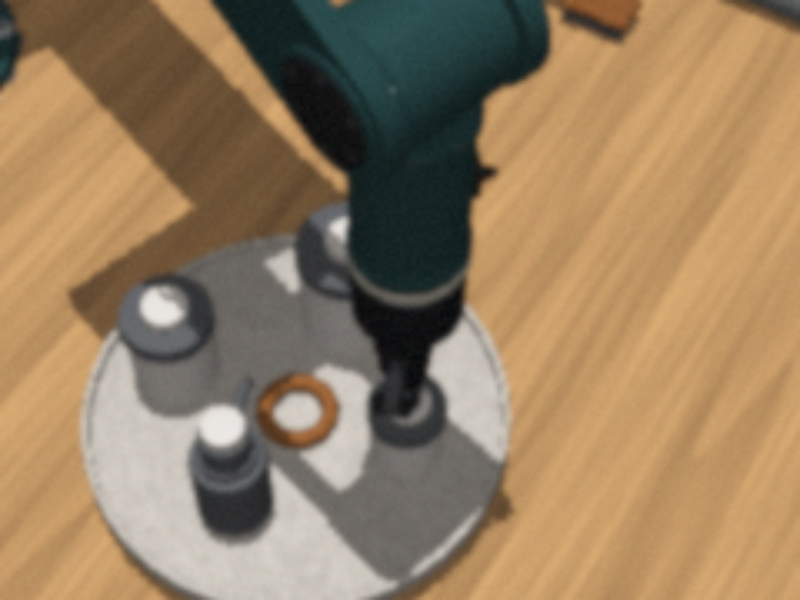

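The closed fingertips are on the small jar's button (crop pixel ~405,405). The force is still only the sliding friction, so the press continues.

Request:
{"api": "apply_moves", "payload": {
  "gripper": [0, 0, 0, 0],
  "dp": [
    [0, 0, -0.1],
    [0, 0, -0.2],
    [0, 0, -0.3],
    [0, 0, -0.3]
  ],
  "angular": [
    [0, 0, 0],
    [0, 0, 0],
    [0, 0, 0],
    [0, 0, 0]
  ]
}}

```text
t: 3.35
ee_pos: [0.6393, -0.1064, 0.1013]
tcp_rot: [0.983, 0.182, -0.0, 0.0]
ft_force: [-3.8, -0.1, 9.4]
gripper_width: -0.002
grip_force: 4.2
```

Request:
{"api": "apply_moves", "payload": {
  "gripper": [0, 0, 0, 0, 0, 0, 0, 0],
  "dp": [
    [0, 0, 1],
    [0, 0, 4],
    [0, 0, 8],
    [-4, -0.8, 8],
    [-8, -1.6, 8],
    [-12, -2.4, 8],
    [-16, -3.2, 8],
    [-19, -3.9, 8]
  ],
  "angular": [
    [0, 0, 0],
    [0, 0, 0],
    [0, 0, 0],
    [0, 0, 0],
    [0, 0, 0],
    [0, 0, 0],
    [0, 0, 0],
    [0, 0, 0]
  ]
}}

```text
t: 4.15
ee_pos: [0.4477, -0.1451, 0.181]
tcp_rot: [0.983, 0.182, 0.0, -0.0]
ft_force: [-0.1, -1.1, 0.0]
gripper_width: -0.002
grip_force: 0.0
```

Request:
{"api": "apply_moves", "payload": {
  "gripper": [0, 0, 0, 0, 0, 0],
  "dp": [
    [0, 0, 0],
    [0, 0, 0],
    [0, 0, -2],
    [0, 0, -4],
    [0, 0, -4],
    [0, 0, -4]
  ],
  "angular": [
    [0, 0, 0],
    [0, 0, 0],
    [0, 0, 0],
    [0, 0, 0],
    [0, 0, 0],
    [0, 0, 0]
  ]
}}

```text
t: 4.75
ee_pos: [0.4507, -0.1453, 0.1409]
tcp_rot: [0.983, 0.182, 0.0, -0.0]
ft_force: [-0.5, -0.3, 0.2]
gripper_width: 0.002
grip_force: 0.0
```

Run:
```python
from station import arm
from h import *
f=arm.grab_frame("scene")
b,s,r=blob(f,(321,250));print(b,s,r,plane(f,b,.104))
b,s,r=blob(f,(266,259));print(b,s,r,plane(f,b,.151))
o=arm.get_obs();print(o["ee_pos"],o["ft_force"],o["t"])
cv2.imwrite("pics/p2.png",cv2.resize(f["img"][130:310,200:440],(800,600))[...,::-1])
```

```text
[321.46846847 249.73873874] [  9   9  12  11 111] 225.0 [ 0.6398568  -0.10617756  0.104     ]
[266.16161616 257.43434343] [ 9  8 12 10 99] 225.0 [ 0.55745898 -0.21436858  0.151     ]
[ 0.45098501 -0.14546292  0.14131946] [0.22598139 0.02646401 0.364822  ] 4.8
```

View pics/p2.png

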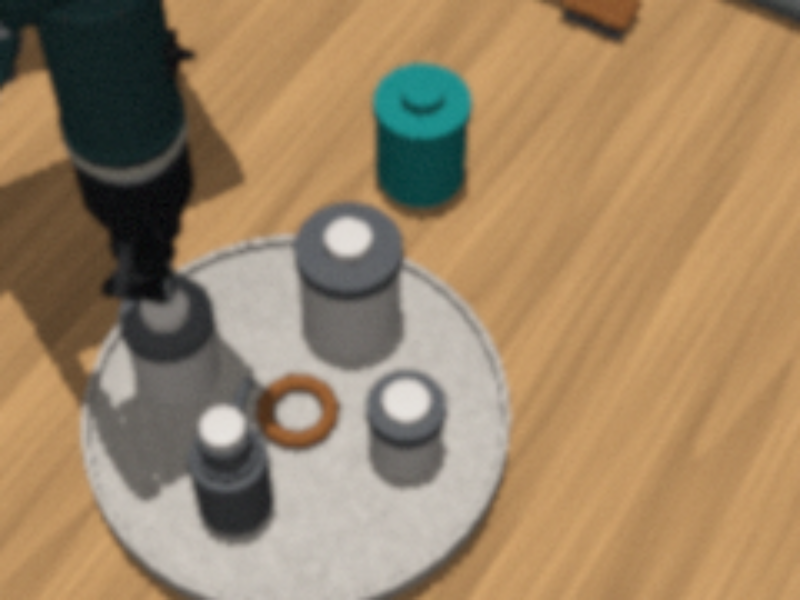

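The small button now sits lower (image row +1.2 px) and nothing has shifted. The tip is hovering over the middle jar (crop ~150,290), so I'll press that next.

Request:
{"api": "apply_moves", "payload": {
  "gripper": [0, 0, 0, 0, 0, 0, 0, 0],
  "dp": [
    [0, 0, -1.0],
    [0, 0, -1.4],
    [0, 0, -1.6],
    [0, 0, -1.8],
    [0, 0, -2.0],
    [0, 0, -2.15],
    [0, 0, -2.25],
    [0, 0, -2.25]
  ],
  "angular": [
    [0, 0, 0],
    [0, 0, 0],
    [0, 0, 0],
    [0, 0, 0],
    [0, 0, 0],
    [0, 0, 0],
    [0, 0, 0],
    [0, 0, 0]
  ]
}}

```text
t: 5.6
ee_pos: [0.4499, -0.1455, 0.1186]
tcp_rot: [0.983, 0.182, 0.0, 0.0]
ft_force: [-0.4, 0.7, 6.6]
gripper_width: 0.002
grip_force: 3.5
```

Request:
{"api": "apply_moves", "payload": {
  "gripper": [0, 0, 0, 0, 0, 0, 0, 0],
  "dp": [
    [0, 0, -0.07],
    [0, 0, -0.07],
    [0, 0, 2],
    [0, 0, 6],
    [2.5, 3.3, 6],
    [5, 6.6, 6],
    [7.5, 9.9, 6],
    [8.9, 11.7, 6]
  ],
  "angular": [
    [0, 0, 0],
    [0, 0, 0],
    [0, 0, 0],
    [0, 0, 0],
    [0, 0, 0],
    [0, 0, 0],
    [0, 0, 0],
    [0, 0, 0]
  ]
}}

```text
t: 6.4
ee_pos: [0.54, -0.0262, 0.1783]
tcp_rot: [0.983, 0.182, 0.0, -0.0]
ft_force: [0.4, -0.8, 0.3]
gripper_width: 0.001
grip_force: 0.0
```

Request:
{"api": "apply_moves", "payload": {
  "gripper": [0, 0, 0, 0, 0],
  "dp": [
    [0, 0, 0],
    [0, 0, 0],
    [0, 0, -2],
    [0, 0, -2],
    [0, 0, -2]
  ],
  "angular": [
    [0, 0, 0],
    [0, 0, 0],
    [0, 0, 0],
    [0, 0, 0],
    [0, 0, 0]
  ]
}}

```text
t: 6.9
ee_pos: [0.5374, -0.0291, 0.158]
tcp_rot: [0.983, 0.181, -0.001, -0.0]
ft_force: [-0.3, -0.3, -0.2]
gripper_width: 0.002
grip_force: 0.0
```

Run:
```python
from station import arm
from h import *
f=arm.grab_frame("scene")
for s,z in(((321,250),.104),((249,222),.121),((266,259),.151)):
    b,s,r=blob(f,s);print(b,s,r,plane(f,b,z))
o=arm.get_obs();print(o["ee_pos"],o["ft_force"],o["t"])
```

```text
[321.46846847 249.73873874] [  9   9  12  11 111] 225.0 [ 0.6398568  -0.10617756  0.104     ]
[249.00943396 222.41509434] [  8  10  13  10 106] 223.0 [ 0.45129203 -0.14551505  0.121     ]
[265.91964286 257.01785714] [  8   6  13  12 112] 227.0 [ 0.55635244 -0.21379107  0.151     ]
[ 0.53802272 -0.02909805  0.15851357] [-0.295558    0.48937499  0.192862  ] 6.95
```

Request:
{"api": "apply_moves", "payload": {
  "gripper": [0, 0, 0, 0, 0, 0, 0, 0],
  "dp": [
    [0, 0, -1.0],
    [0, 0, -1.4],
    [0, 0, -1.6],
    [0, 0, -1.8],
    [0, 0, -2.0],
    [0, 0, -2.2],
    [0, 0, -2.3],
    [0, 0, -2.3]
  ],
  "angular": [
    [0, 0, 0],
    [0, 0, 0],
    [0, 0, 0],
    [0, 0, 0],
    [0, 0, 0],
    [0, 0, 0],
    [0, 0, 0],
    [0, 0, 0]
  ]
}}

```text
t: 7.75
ee_pos: [0.5392, -0.0283, 0.1357]
tcp_rot: [0.983, 0.182, 0.001, 0.0]
ft_force: [-0.6, 0.6, 7.1]
gripper_width: -0.001
grip_force: 3.3
```

Request:
{"api": "apply_moves", "payload": {
  "gripper": [0, 0, 0, 0, 0, 0, 0, 0],
  "dp": [
    [0, 0, -0.07],
    [0, 0, -0.07],
    [0, 0, 2],
    [0, 0, 6.5],
    [0.4, -4, 6.5],
    [0.8, -8.5, 6.5],
    [1.2, -13, 6.5],
    [1.7, -17, 6.5]
  ],
  "angular": [
    [0, 0, 0],
    [0, 0, 0],
    [0, 0, 0],
    [0, 0, 0],
    [0, 0, 0],
    [0, 0, 0],
    [0, 0, 0],
    [0, 0, 0]
  ]
}}

```text
t: 8.55
ee_pos: [0.5557, -0.2, 0.2003]
tcp_rot: [0.983, 0.182, 0.0, 0.0]
ft_force: [-0.4, 0.7, 0.1]
gripper_width: -0.0
grip_force: 0.0
```

Request:
{"api": "apply_moves", "payload": {
  "gripper": [0, 0, 0, 0, 0, 0, 0],
  "dp": [
    [0, -1.5, 0],
    [0, -1.5, 0],
    [0, -1.5, 0],
    [0, -1.5, -2],
    [0, -1.5, -3.5],
    [0, -1.5, -3.5],
    [0, -1.5, -3.5]
  ],
  "angular": [
    [0, 0, 0],
    [0, 0, 0],
    [0, 0, 0],
    [0, 0, 0],
    [0, 0, 0],
    [0, 0, 0],
    [0, 0, 0]
  ]
}}

```text
t: 9.25
ee_pos: [0.5554, -0.2117, 0.1653]
tcp_rot: [0.983, 0.183, -0.0, -0.001]
ft_force: [-0.4, -0.4, 0.4]
gripper_width: 0.004
grip_force: 0.0
```

Run:
```python
from station import arm
from h import *
f=arm.grab_frame("scene")
b,s,r=blob(f,(304,203));print(b,s,r,plane(f,b,.138))
o=arm.get_obs();print(o["ee_pos"],o["ft_force"],o["t"])
cv2.imwrite("pics/p3.png",cv2.resize(f["img"][130:310,200:440],(800,600))[...,::-1])
```

```text
[304.30851064 201.89361702] [ 9  8 12 10 94] 227.0 [ 0.53984519 -0.02895758  0.138     ]
[ 0.55595236 -0.21227451  0.16589042] [0.66675936 0.84810551 0.82425428] 9.3
```

View pics/p3.png

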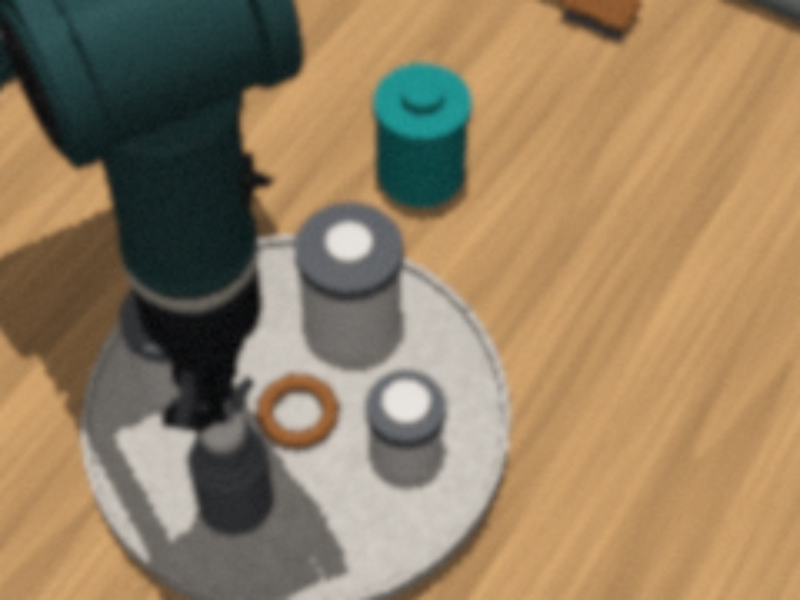

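The large button is down (row +1.3 px) and in place, and the tip hovers over the pump button (crop ~210,415). Next is the pump press.

Request:
{"api": "apply_moves", "payload": {
  "gripper": [0, 0, 0, 0, 0, 0, 0, 0],
  "dp": [
    [0, -0.1, -1.0],
    [0, -0.1, -1.4],
    [0, -0.1, -1.6],
    [0, -0.1, -1.8],
    [0, -0.1, -2.0],
    [0, -0.1, -2.2],
    [0, -0.1, -2.35],
    [0, -0.1, -2.35]
  ],
  "angular": [
    [0, 0, 0],
    [0, 0, 0],
    [0, 0, 0],
    [0, 0, 0],
    [0, 0, 0],
    [0, 0, 0],
    [0, 0, 0],
    [0, 0, 0]
  ]
}}

```text
t: 10.1
ee_pos: [0.556, -0.2143, 0.1424]
tcp_rot: [0.983, 0.182, 0.0, 0.0]
ft_force: [-1.6, 2.2, 6.6]
gripper_width: 0.003
grip_force: 3.9
```

Request:
{"api": "apply_moves", "payload": {
  "gripper": [0, 0, 0, 0, 0, 0, 0, 0],
  "dp": [
    [0, 0, -0.07],
    [0, 0, -0.07],
    [0, 0, 2],
    [0, 0, 6],
    [0, 0, 9],
    [-3, -4, 10],
    [-6, -8, 10],
    [-9, -12, 10]
  ],
  "angular": [
    [0, 0, 0],
    [0, 0, 0],
    [0, 0, 0],
    [0, 0, 0],
    [0, 0, 0],
    [0, 0, 0],
    [0, 0, 0],
    [0, 0, 0]
  ]
}}

```text
t: 10.9
ee_pos: [0.4657, -0.3348, 0.2424]
tcp_rot: [0.983, 0.183, 0.001, 0.001]
ft_force: [0.2, -1.2, 0.0]
gripper_width: -0.002
grip_force: 0.0
```

Request:
{"api": "apply_moves", "payload": {
  "gripper": [0, 0, 0, 0, 0, 0, 0, 0],
  "dp": [
    [-2, -3, 0],
    [-4, -6, 0],
    [-6, -9, 0],
    [-8, -12, 0],
    [-8, -12, 0],
    [-8, -12, 0],
    [-8, -12, 0],
    [-8, -12, 0]
  ],
  "angular": [
    [0, 0, 0],
    [0, 0, 0],
    [0, 0, 0],
    [0, 0, 0],
    [0, 0, 0],
    [0, 0, 0],
    [0, 0, 0],
    [0, 0, 0]
  ]
}}

```text
t: 11.7
ee_pos: [0.3868, -0.4524, 0.2417]
tcp_rot: [0.983, 0.183, 0.0, -0.0]
ft_force: [-0.4, -0.5, -0.5]
gripper_width: 0.001
grip_force: 0.0
```

Run:
```python
from station import arm
from h import *
f=arm.grab_frame("scene")
for s,z in(((321,250),.104),((249,222),.121),((304,202),.138),((266,259),.145)):
    b,s,r=blob(f,s);print(b,s[4],r,plane(f,b,z))
o=arm.get_obs();print(o["ee_pos"],o["ft_force"],o["t"])
cv2.imwrite("pics/p4.png",f["img"][...,::-1])
```

```text
[321.46846847 249.73873874] 111 222.0 [ 0.6398568  -0.10617756  0.104     ]
[249.05714286 222.38095238] 105 220.0 [ 0.4513306  -0.14537032  0.121     ]
[304.24210526 201.89473684] 95 220.0 [ 0.53970578 -0.0290506   0.138     ]
[266.16363636 258.1       ] 110 222.0 [ 0.55610915 -0.21339757  0.145     ]
[ 0.38685606 -0.4524989   0.24177034] [-0.88476537  0.55449163  0.47612716] 11.75
```

View pics/p4.png

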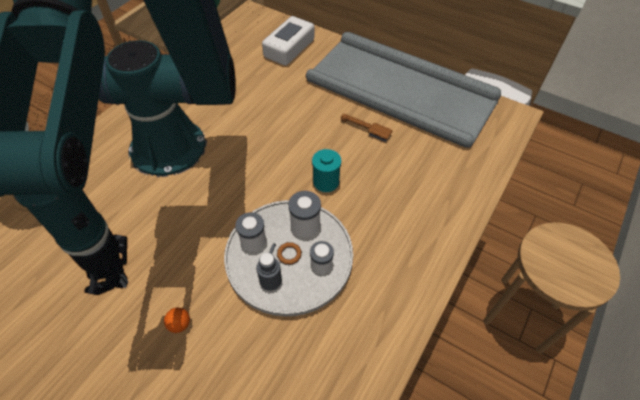

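All four buttons are down (rows +1.0 to +1.3 px, forces well above friction). Everything is in place and the arm is clear.

```bash
python3 -c "
from station import arm
print(arm.job_done())"
```

```text
the job is handed in; nothing more can be done
None
```

I pressed all four buttons to their stops in the order small, middle, large, pump, with nothing visibly shifted and the arm clear, and handed the job in at about 12 s; no verdict was returned.

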